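# Seat a power card in the funnel-rail test dock

### The arm

A 7-joint arm with a two-finger parallel gripper is mounted at the origin on the work surface. World frame = base frame: x ahead of the robot, y to its left, z up, the work surface at z = 0. Lengths are in m, angles in rad, forces in N, time in s.
With the tool pointing down it reaches from about 0.425 to 0.8 m from the base axis. Payload 8.3 kg.
Tool frame: the origin (TCP) lies midway between the tips of the shut fingers; the grasp point (between the pads) lies r.hold_point_z behind it (r.hold_point_z is the distance from the TCP to the grasp point, in m); z points along the fingers, y is the line along which they close (so a half turn about z gives the same grasp; the last joint's range is limited). The gripper opens to 85 mm and grips with 20 to 120 N. Pads are 22 mm wide; open, the fingers measure 114 mm over their backs; the gripper's body (76 mm by 85 mm) begins 54 mm behind the grasp point. The pads swing forward as they close: fully open they stand 13 mm farther back than shut.
Start: joints at [-1.4, 0.383, 0.016, 1.37, -0.006, 1.388, -0.046], TCP at [0.145, 0.608, 0.231] pointing down, gripper open.
Joint ranges: [-2.95, 2.95], [-0.25, 2.06], [-1.52, 1.56], [0.18, 2.33], [-1.44, 4.58], [0.02, 2.06], [-3.01, 3.01]. Speed limits (rad/s): [2.39, 2.39, 3.01, 3.01, 3.14, 3.14, 3.14].

### API

Orientations are given as a unit quaternion [x, y, z, w].
In Python, from station import sensors, vision, sign_off, r gives the robot as it stands.
- The arm moves only by the shell command python3 -m handwheel 'ROWS' [OPENING]. ROWS is JSON, a list of rows, each a list of 2 entries, a list of its own where there are three numbers: the shift along the tool's x, y, z in cm, then the turn, a rotation vector about the tool's x, y, z in degrees. In form: [[[tx, ty, tz], [ax, ay, az]], ...]. A call has 1 to 5 rows; each row shifts and turns the commanded pose from where the row before left it, along the tool's axes as they then stand; what a row does not reach is not made up. A row lasts 1/10 s, in which the tool goes at most 50 mm and 8.59 degrees, less where a joint would pass 70% of its speed; a pose out of reach is approached as far as the arm can. A call with a gripper value outside its range is refused whole. OPENING is the finger opening in cm, from 0 to 8.54, set as the call begins (- or left out, the last holds). The fingers move at their own pace and stop on an object; the grip force is fixed at half the most. Time passes only in rows, so rows that do not move let the fingers close. It gives the time, the measured TCP pose, the force, the opening and the grip force at its end, in the units of the state.
- sensors.read_state(): the state, without advancing time (a new reading comes with each control period).
- vision.camera(name): name is "side" or "top"; returns the picture (480x640x3 uint8, blue, green, red); there is no depth.
- vision.camera_model(name): a dict with "fx", "fy", "cx", "cy" (pixels), "dist_coeffs" ([k1, k2, p1, p2, k3] as OpenCV has them; the pictures are not rectified), "origin" and "orientation" of the camera in the world. Camera axes: x right, y up, looking along -z (the intrinsics and any distortion apply to the point x, -y, -z); pixel columns grow to the right and rows downward; lengths in m; the calibration is good to about 2 mm. A picture is of the moment at which its call begins. camera_model takes no time and is no camera call.
- sign_off(): hands the job in; it is judged then, once.
The state is a dict: "time_s": time; "qpos": joint angles; "dq": joint speeds; "effort": joint torques, N m; "eef_pos": TCP position; "eef_rot": TCP orientation; "ft_force": force on the tool from outside, world axes, zero at the start; "wrist_torque": the same for the moment, N m; "finger_gap": finger opening in m; "gripper_force": force on a finger pad.
Only numpy, scipy, OpenCV 4.12 (cv2) and the standard library are available. Lean on these libraries where they do the work, as an engineer would, in place of code of your own. Each camera call takes 0.05 s, during which the arm holds its last target. There are 200 camera calls.

### The job

Take the power card by its black heatsink, lay it flat on the test dock's plate with its contact tongue pointing into the flared white guides, and let go of it. Then push it from behind by its metal panel so that the guides centre it, through the drag of the spring contacts and on until it presses firmly on the rubber stop and stays fully home there, never bearing on a guide or on the stop with more than 15 N. Finally swing the red hold-down finger fully across the card, and leave the tin, the board stack and the syringe alone.

Things in the scene. Friction and masses are not known exactly. Their poses are not given: they have to be found in the camera images.
- card: Power card to be tested: blue board on an aluminium plate, 0.24 to 0.38 kg. Origin: centre of the plate's underside; x to the contact end, z up. Plate and board together 130 x 64 mm (x -65 to 65), 8 mm thick, front corners bevelled 8 mm. Mass centre near x = -10 mm. Starts flat on the blue mat (top 3 mm above the bench), left or right of the dock.
- card_heatsink (a point): Centre of the card's black finned heatsink, the place to grip: 30 mm long (along card x), 28 mm wide (y), 24 mm high, from 8 to 32 mm above the card's underside. This point is at x = -32, z = 20 mm in the card's frame. Parts ahead of it are under 3 mm high; behind it two blue capacitors at x -58, y +-21 reach 22 mm.
- card_tongue (a point): End of the card's blue contact tongue, at x = 80 mm in the card's frame, on its centre line. The tongue stands 15 mm out of the front edge, is 32 mm wide and lies 3 to 8 mm above the card's underside. The last 6 mm of its top are bevelled.
- card_panel (a point): Middle of the rear face of the card's upright aluminium panel, the face to push on: at x = -69, z = 9 mm in the card's frame. The panel is 64 mm wide, 18 mm high, 4 mm thick.
- dock: Test dock, fixed on the mat. Origin: centre of the underside of its dark grey plate, 290 x 150 x 10 mm; x points inwards from mouth to connector, z up. The card slides on the plate's top, 10 mm up; plate and guides are slick (friction 0.2). White guide rails stand 9 mm above the plate. At the far end a black connector housing 72 mm wide, 31 mm high, starting at x = 78 to 98 mm.
- dock_mouth (a point): Middle of the mouth of the white guides, on the plate's top, at x = -58 mm in the dock's frame. Here the guides are 109 mm apart; they close in at 20 degrees each side up to x = 0. Outside the mouth the plate is bare, from x = -145 to -58 mm.
- dock_throat (a point): Where the flare ends, at x = 0 in the dock's frame, on the plate's top. From here to x = 74 mm the guides are parallel, 67 mm apart.
- dock_contacts (a point): On the plate's top at x = 90 mm of the dock, about where the tongue wedges under sprung contacts in the housing (10 mm earlier or later, as the housing is set). To enter them takes a push of 5 to 12 N over some 5 mm; then they drag with 3 to 7 N and press the tongue down with about 5 N.
- stop (a joint): How far the sprung rubber stop in the connector is pressed in: 0 free, 0.004 m solid, 7 N per mm. It meets the tongue's end 10 mm behind the contacts, at x = 90 to 110 mm of the dock: not measured, to be felt. 0.001 m or more is firmly pressed, over 15 N on it is too much. When let go, a card that is home eases back a little and is held by the contacts.
- holddown (a joint): Turn of the red hold-down finger about its upright pivot, at x = 68, y = 58 mm of the dock. 0 = open: along the left guide, pointing to the mouth (dock -x). pi/2 = closed at its end stop: across the card (dock -y), 3 mm above the board. It closes counter-clockwise seen from above, stays where left, and turns with 1 to 2 N at the knob.
- holddown_knob (a point): Middle of the red upright knob on the hold-down finger, 50 mm from the pivot axis. Knob 14 mm across, 30 mm high, standing on the finger; this point is halfway up, 46.5 mm above the dock's underside. Its axes turn with the finger.
- tin: Bystander: round steel tip-cleaner tin with a brass dome, 72 mm across, 46 mm high; origin centre of its underside. It stands on the side where the card does not lie.
- boards: Bystander: stack of four blue circuit boards, 102 x 84 mm, 24 mm high, far left; origin centre of its underside.
- syringe: Bystander: green solder-paste syringe lying on the mat, 130 mm long, 20 mm high, far right; origin under its middle.
There are look-alikes about, which are no part of the job. Leave any brown or pink look-alike of the card alone.

How it is judged:
By the outcome, as a careful person would: the job done as asked, in the order asked, and still so for the second after the job is handed in, with the robot touching nothing.
It also fails if it takes over 72 s, if anything falls off the work surface, if the arm or the gripper's body presses on something with over 40 N, if the wrist force passes 120 N, or if a joint passes its speed limit or range.

## Working session

There is one attempt and no reset: what is moved stays moved. The work goes in short steps, Python scripts to look and compute and a shell command to move; the robot and the scene stay as the last step left them, time stands still between calls to the robot, and variables do not carry over. Pictures are saved under pics/ and viewed, at most 10 in all, crops included, and the job is handed in when it is done.

```bash
mkdir -p pics; cat > h.py <<'E'
import numpy as np, cv2
from scipy.spatial.transform import Rotation as R
from station import sensors, vision, sign_off, r
def snap(n,f):
    im=vision.camera(n); cv2.imwrite('pics/'+f,im); return im
def ray(n,u,v):
    m=vision.camera_model(n); K=np.array([[m['fx'],0,m['cx']],[0,m['fy'],m['cy']],[0,0,1.]])
    p=cv2.undistortPoints(np.array([[[u,v]]],float),K,np.array(m['dist_coeffs'],float))[0,0]
    return np.array(m['origin']),R.from_quat(m['orientation']).apply([p[0],-p[1],-1])
def onz(n,u,v,z):
    o,d=ray(n,u,v); return o+d*(z-o[2])/d[2]
E
python3 - <<'E'
from h import *
snap('top','t0.png');snap('side','s0.png')
s=sensors.read_state();print(s,r.hold_point_z)
for n in('top','side'):print(vision.camera_model(n))
E
```

```text
{'time_s': 0.1, 'qpos': array([-1.39989893,  0.38415556,  0.01636849,  1.37104356, -0.00632143,
        1.38817209, -0.04652216]), 'dq': array([-0.00022481, -0.00193856,  0.00069591, -0.00190294,  0.00095883,
        0.00162272,  0.00020294]), 'effort': array([ 2.71232471e-03, -6.29140949e+01,  8.47072173e-01, -3.72755563e+01,
        1.67595892e-02,  1.06759934e-02,  2.39611586e-05]), 'eef_pos': array([0.14464492, 0.60757736, 0.23038035]), 'eef_rot': array([ 1.16611021e-01,  9.93177286e-01, -8.59301153e-04, -1.00667314e-04]), 'ft_force': array([ 0.50846656,  0.00665073, -0.46973855]), 'wrist_torque': array([-0.0218951 ,  0.01344719,  0.02669695]), 'gripper_force': 0.0, 'finger_gap': 0.08537586715276661} 0.0187
{'fx': 464.28697330198366, 'fy': 464.28697330198366, 'cx': 327.0231114053635, 'cy': 242.50493658111216, 'dist_coeffs': array([0.02230979, 0.        , 0.        , 0.        , 0.        ]), 'origin': array([ 0.34500638, -0.02675299,  1.12626477]), 'orientation': array([ 0.04557177, -0.02345264, -0.70004726,  0.71225488])}
{'fx': 523.0080712868605, 'fy': 523.0080712868605, 'cx': 322.3344082082834, 'cy': 239.8374219488774, 'dist_coeffs': array([0.05127593, 0.        , 0.        , 0.        , 0.        ]), 'origin': array([-0.00335211, -0.85802232,  0.66260032]), 'orientation': array([ 0.47833496, -0.11485275, -0.22603426,  0.8407812 ])}
```

View pics/t0.png

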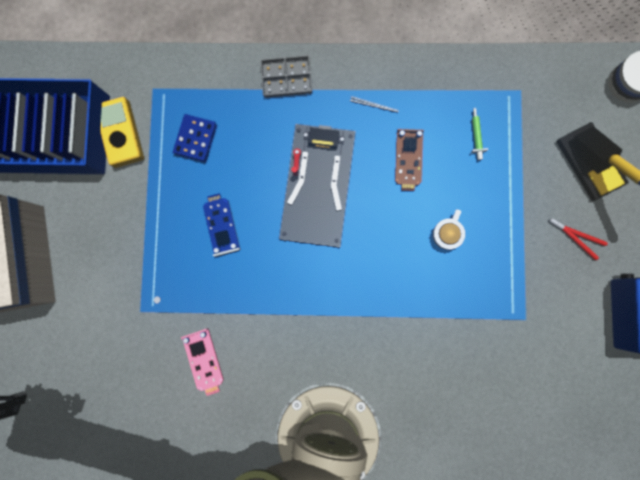

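View pics/s0.png

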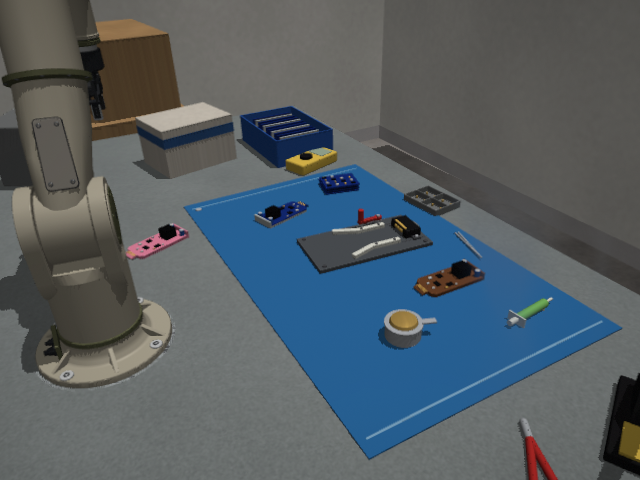

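Top view: the candidates for the card are the blue card (222,225), the brown look-alike (409,160), the pink look-alike (203,360) and the board stack (195,138). I choose the blue card left of the dock, with its tongue at about (212,198), heatsink at (222,239) and panel at (227,252). The dock is at (317,185), mouth towards the robot, with the red finger at (297,163). I'll check this in one close crop.

```bash
python3 - <<'E'
from h import *
im=cv2.imread('pics/t0.png')
cv2.imwrite('pics/c0.png',cv2.resize(im[112:262,190:370],None,fx=4,fy=4,interpolation=cv2.INTER_CUBIC))
hsv=cv2.cvtColor(im,cv2.COLOR_BGR2HSV)
def comp(mask,box,name):
    x0,y0,x1,y1=box; m=np.zeros_like(mask); m[y0:y1,x0:x1]=mask[y0:y1,x0:x1]
    c=max(cv2.findContours(m,cv2.RETR_EXTERNAL,cv2.CHAIN_APPROX_NONE)[0],key=cv2.contourArea)
    rr=cv2.minAreaRect(c); print(name,cv2.contourArea(c),rr,cv2.boxPoints(rr).round(1).tolist()); return cv2.boxPoints(rr)
print(hsv[225,250],hsv[215,232],hsv[238,222],hsv[225,310],hsv[252,228])
mat=cv2.inRange(hsv,(95,120,150),(112,255,255))
nm=cv2.bitwise_not(mat)
comp(nm,(196,185,250,265),'card')
d=comp(nm,(270,115,365,255),'dock')
for p in d: print(onz('top',*p,.013).round(4))
dk=cv2.inRange(hsv,(0,0,0),(180,255,60)); comp(dk,(196,225,250,250),'sink')
wh=cv2.inRange(hsv,(0,0,170),(180,60,255))
for b in ((285,145,309,210),(325,145,350,215)):
    q=comp(wh,b,'guide')
E
```

```text
[104 182 211] [106 183 176] [107 170  63] [107  46 144] [105  49 165]
card 434.0 ((222.81494140625, 241.30784606933594), (26.367509841918945, 26.90440559387207), 72.6459732055664) [[206.0, 232.6999969482422], [231.6999969482422, 224.6999969482422], [239.60000610351562, 249.89999389648438], [213.89999389648438, 257.8999938964844]]
dock 7031.5 ((317.09173583984375, 184.31222534179688), (61.72045135498047, 119.409912109375), 7.594643592834473) [[278.6000061035156, 239.39999389648438], [294.3999938964844, 121.0999984741211], [355.6000061035156, 129.1999969482422], [339.79998779296875, 247.60000610351562]]
[0.4595 0.1264 0.013 ]
[0.7546 0.0956 0.013 ]
[ 0.7351 -0.0559  0.013 ]
[ 0.442  -0.0218  0.013 ]Traceback (most recent call last):
  File "<stdin>", line 15, in <module>
  File "<stdin>", line 7, in comp
ValueError: max() iterable argument is empty
```

View pics/c0.png

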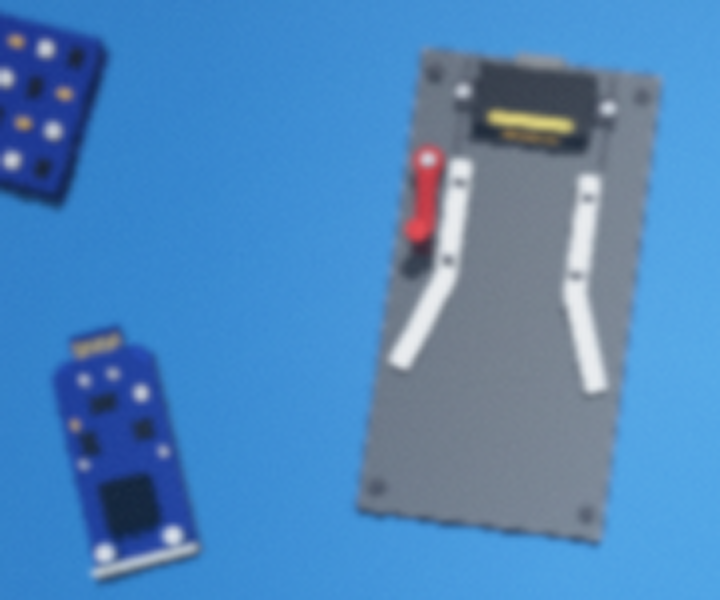

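The crop confirms it: blue board with gold tongue at crop (95,340), black heatsink at (131,505), two capacitors and panel at (147,565). The guides' throat lies between crop (457,283) and (563,290), the finger pivot is at (427,157) and the knob at (417,230).

```bash
python3 - <<'E'
from h import *
def P(x,y,z): return onz('top',x/4+190-.375,y/4+112-.375,z)
def sh(n,a): print(n,a.round(4)[:2])
T=P(94,334,.011);H=P(131,503,.035);PA=P(147,572,.003);PL=P(93,572,.021);PR=P(200,546,.021)
for n,a in zip('T H PA PL PR'.split(),(T,H,PA,PL,PR)): sh(n,a)
print('T-PA',np.linalg.norm((T-PA)[:2]),'yaw',np.degrees(np.arctan2(*(T-PA)[1::-1])),'panel w',np.linalg.norm((PL-PR)[:2]),'yaw',np.degrees(np.arctan2(*(PL-PR)[1::-1]))-90)
print('T-H',np.linalg.norm((T-H)[:2]),np.degrees(np.arctan2(*(T-H)[1::-1])))
pts=dict(tl=P(457,283,.022),tr=P(563,290,.022),el=P(472,165,.022),er=P(578,178,.022),ml=P(411,368,.022),mr=P(585,390,.022),piv=P(427,157,.035),knob=P(417,230,.0645),hl=P(476,66,.044),hr=P(598,74,.044))
for k,v in pts.items(): sh(k,v)
t=(pts['tl']+pts['tr'])/2;e=(pts['el']+pts['er'])/2;m=(pts['ml']+pts['mr'])/2
C=[P(423,50,.013),P(662,76,.013),P(602,543,.013),P(357,510,.013)]
for c in C: sh('c',c)
c=sum(C)/4; a=(C[0]+C[1])/2-(C[2]+C[3])/2; sh('centre',c);sh('throat',t)
b=C[0]+C[3]-C[1]-C[2]
print('yaw long',np.degrees(np.arctan2(a[1],a[0])),'short',np.degrees(np.arctan2(b[1],b[0]))-90,'len',np.linalg.norm(a))
print('throat-mouth yaw',np.degrees(np.arctan2(*(e-m)[1::-1])),'throat w',np.linalg.norm(pts['tl']-pts['tr']),np.linalg.norm(pts['el']-pts['er']),np.linalg.norm(pts['ml']-pts['mr']))
s=sensors.read_state(); print(s['eef_pos'],R.from_quat(s['eef_rot']).as_matrix().round(3))
E
```

```text
T [0.5664 0.291 ]
H [0.46   0.2577]
PA [0.4212 0.2545]
PL [0.4194 0.2826]
PR [0.4361 0.2187]
T-PA 0.1497045167474582 yaw 14.104182833909356 panel w 0.06607977625341827 yaw 14.634904594061766
T-H 0.11149143965811054 17.36691581187258
tl [0.5985 0.0678]
tr [0.595  0.0034]
el [0.6717 0.0603]
er [ 0.6643 -0.0045]
ml [0.546  0.0944]
mr [ 0.534  -0.0109]
piv [0.6725 0.0866]
knob [0.62   0.0883]
hl [0.726  0.0575]
hr [ 0.7217 -0.0158]
c [0.7468 0.093 ]
c [ 0.7315 -0.0548]
c [ 0.4425 -0.0226]
c [0.4602 0.1258]
centre [0.5952 0.0353]
throat [0.5967 0.0356]
yaw long -6.449863957988514 short -6.342571873431453 len 0.28960692662481524
throat-mouth yaw -6.148396558643712 throat w 0.06443686810167369 0.06517921731327642 0.10597350636912362
[0.14464492 0.60757736 0.23038035] [[-0.973  0.232 -0.   ]
 [ 0.232  0.973 -0.002]
 [-0.    -0.002 -1.   ]]
```

```bash
cat >> h.py <<'E'
D0=np.array([.5957,.0355]); YD=-6.4
def dk(x,y):  # dock -> world xy
    return D0+R.from_euler('z',YD,degrees=True).as_matrix()[:2,:2]@[x,y]
def togo(x,y,z,yaw):
    "shift (cm, tool axes now) and tool-z turn needed to get TCP there with tool -x along yaw, pointing down"
    s=sensors.read_state(); Q=R.from_quat(s['eef_rot'])
    c,n=np.cos(np.radians(yaw)),np.sin(np.radians(yaw))
    Qt=R.from_matrix(np.array([[-c,-n,0],[-n,c,0],[0,0,-1]]))
    print('t',s['time_s'],'pos',s['eef_pos'].round(4),'shift',(Q.inv().apply(np.array([x,y,z])-s['eef_pos'])*100).round(2),'turn',np.degrees((Q.inv()*Qt).as_rotvec()).round(2),'F',s['ft_force'].round(1),'gap',s['finger_gap'].round(4))
E
python3 -m handwheel '[[[-3.87,-2.65,0],[0,0,0]],[[-3.87,-2.65,0],[0,0,0]],[[-3.87,-2.65,0],[0,0,0]],[[-3.87,-2.65,0],[0,0,0]],[[-3.87,-2.65,0],[0,0,0]]]'
python3 -m handwheel '[[[-3.87,-2.65,0],[0,0,0]],[[-3.87,-2.65,0],[0,0,0]],[[-3.87,-2.65,0],[0,0,0]],[[-3.87,-2.65,0],[0,0,0]],[[-3.87,-2.65,0],[0,0,0]]]'
python3 -m handwheel '[[[0,0,0],[0,0,-7.1]],[[0,0,0],[0,0,-7.1]],[[0,0,0],[0,0,-7.1]],[[0,0,0],[0,0,-7.1]],[[0,0,0],[0,0,0]]]'
python3 -c "
from h import *
togo(.459,.260,.10,15)"
```

```text
time_s: 0.6
eef_pos: [0.3032, 0.4324, 0.2309]
eef_rot: [0.117, 0.993, -0.0, -0.0]
ft_force: [-0.6, 0.1, -0.8]
finger_gap: 0.0854
gripper_force: 0.0
time_s: 1.1
eef_pos: [0.4606, 0.2588, 0.2311]
eef_rot: [0.117, 0.993, -0.0, -0.0]
ft_force: [-0.5, 1.5, 0.0]
finger_gap: 0.0855
gripper_force: 0.0
time_s: 1.6
eef_pos: [0.4596, 0.2604, 0.2309]
eef_rot: [-0.132, 0.991, -0.0, -0.0]
ft_force: [0.3, 0.4, 0.4]
finger_gap: 0.0854
gripper_force: 0.0Traceback (most recent call last):
  File "<string>", line 3, in <module>
    togo(.459,.260,.10,15)
    ~~~~^^^^^^^^^^^^^^^^^^
  File "h.py", line 20, in togo
    print('t',s['time_s'],'pos',s['eef_pos'].round(4),'shift',(Q.inv().apply(np.array([x,y,z])-s['eef_pos'])*100).round(2),'turn',np.degrees((Q.inv()*Qt).as_rotvec()).round(2),'F',s['ft_force'].round(1),'gap',s['finger_gap'].round(4))
                                                                                                                                                                                                                 ^^^^^^^^^^^^^^^^^^^^^
AttributeError: 'float' object has no attribute 'round'
```

```bash
sed -i "s/s\['finger_gap'\].round(4)/round(s['finger_gap'],4)/" h.py
python3 -m handwheel '[[[0,0,4.4],[0,0,0]],[[0,0,4.4],[0,0,0]],[[0,0,4.4],[0,0,0]],[[0,0,4.0],[0,0,0]],[[0,0,2],[0,0,0]]]'
python3 -m handwheel '[[[0,0,1.7],[0,0,0]],[[0,0,1.0],[0,0,0]],[[0,0,0],[0,0,0]]]'
python3 - <<'E'
from h import *
togo(.459,.260,.012,15)
im=snap('side','s1.png')
cv2.imwrite('pics/c1.png',cv2.resize(im[140:270,200:360],None,fx=4,fy=4,interpolation=cv2.INTER_CUBIC))
E
```

```text
time_s: 2.1
eef_pos: [0.4576, 0.2592, 0.0355]
eef_rot: [-0.129, 0.992, -0.001, -0.002]
ft_force: [-0.3, 0.3, -0.4]
finger_gap: 0.0854
gripper_force: 0.0
time_s: 2.4
eef_pos: [0.4589, 0.26, 0.011]
eef_rot: [-0.13, 0.992, -0.001, -0.001]
ft_force: [-1.2, -0.7, -0.0]
finger_gap: 0.0854
gripper_force: 0.0
t 2.4 pos [0.4589 0.26   0.011 ] shift [-0.01 -0.   -0.1 ] turn [-0.06 -0.14 -0.1 ] F [-1.2 -0.7 -0. ] gap 0.0854
```

View pics/c1.png

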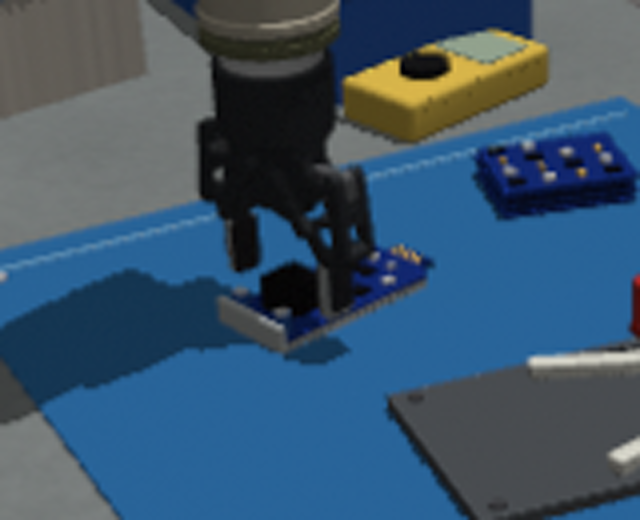

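The crop shows the open fingers straddling the black heatsink (crop 290,290), with the near finger at (337,285) and clear of the capacitors. Closing.

```bash
python3 -m handwheel '[[[0,0,0],[0,0,0]],[[0,0,0],[0,0,0]],[[0,0,0],[0,0,0]],[[0,0,0],[0,0,0]],[[0,0,0],[0,0,0]]]' 2
python3 -m handwheel '[[[0,0,0],[0,0,0]],[[0,0,0],[0,0,0]],[[0,0,0],[0,0,0]],[[0,0,0],[0,0,0]],[[0,0,0],[0,0,0]]]'
python3 -m handwheel '[[[0,0,-1],[0,0,0]],[[0,0,-2],[0,0,0]],[[0,0,-2],[0,0,0]],[[0,0,-2],[0,0,0]],[[0,0,0],[0,0,0]]]'
python3 - <<'E'
from h import *
x,y=dk(-.104-.006,0); togo(x,y,.08,YD)
im=snap('side','s2.png');t=snap('top','t2.png')
a=cv2.resize(im[120:250,200:360],None,fx=2.4,fy=2.4,interpolation=cv2.INTER_CUBIC)
b=cv2.resize(t[150:280,180:340],None,fx=2.4,fy=2.4,interpolation=cv2.INTER_CUBIC)
cv2.imwrite('pics/c2.png',np.hstack([a,b]))
E
```

```text
time_s: 2.95
eef_pos: [0.4603, 0.261, 0.0131]
eef_rot: [-0.131, 0.991, 0.0, 0.001]
ft_force: [-0.8, 1.3, 4.9]
finger_gap: 0.0269
gripper_force: 60.8
time_s: 3.45
eef_pos: [0.4603, 0.261, 0.0131]
eef_rot: [-0.131, 0.991, 0.0, 0.001]
ft_force: [-1.8, -0.4, 5.5]
finger_gap: 0.027
gripper_force: 60.9
time_s: 3.95
eef_pos: [0.4614, 0.2614, 0.0851]
eef_rot: [-0.13, 0.991, 0.001, 0.002]
ft_force: [0.2, 1.2, -2.6]
finger_gap: 0.0267
gripper_force: 59.7
t 3.95 pos [0.4614 0.2614 0.0851] shift [  3.11 -21.28   0.47] turn [ 0.14  0.23 21.39] F [ 0.2  1.2 -2.6] gap 0.0267
```

View pics/c2.png

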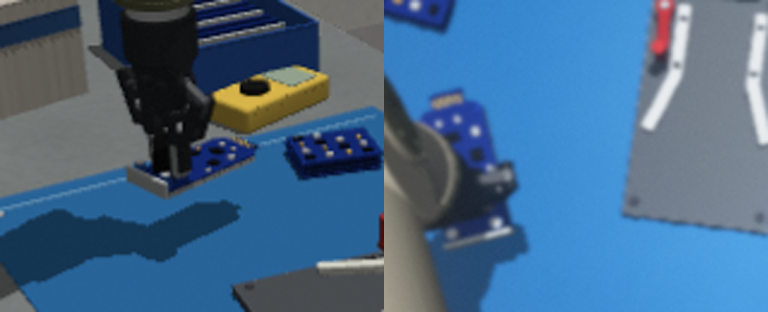

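Held level: left side view shows the card off the mat; in the top view the tongue end is at about (206,188) and the panel from (204,252) to (234,247). Measuring the card in the hand.

```bash
python3 - <<'E'
from h import *
f=lambda x,y,z: onz('top',(x-384)/2.4+180-.3,y/2.4+150-.3,z)[:2]
T=f(446,93,.08);PL=f(443,245,.093);PR=f(513,231,.093)
s=sensors.read_state();g=s['eef_pos'][:2];Q=R.from_quat(s['eef_rot']);ax=-Q.as_matrix()[:2,0]
pm=(PL+PR)/2;d=PL-PR
print('T',T,'panel',pm,'len',np.linalg.norm(T-pm),'w',np.linalg.norm(d))
print('yaw T-P',np.degrees(np.arctan2(*(T-pm)[::-1])),'panel',np.degrees(np.arctan2(d[1],d[0]))-90,'tool',np.degrees(np.arctan2(ax[1],ax[0])))
n=np.array([-ax[1],ax[0]])
print('tongue ahead of tcp',(T-g)@ax,(T-g)@n,'panel behind',(pm-g)@ax,(pm-g)@n)
E
```

```text
T [0.5680581  0.28959374] panel [0.42778006 0.24945954] len 0.14590641932551798 w 0.0668589203858611
yaw T-P 15.966072591317678 panel 12.268345358012624 tool 15.005809948887105
tongue ahead of tcp 0.11220972944786478 3.280310662081651e-05 panel behind -0.03367619764265627 -0.0024124367518156636
```

```bash
python3 -m handwheel '[[[0,0,0],[0,0,7.1]],[[0,0,0],[0,0,7.1]],[[0,0,0],[0,0,7.1]],[[0,0,0],[0,0,0]]]'
python3 -c "
from h import *
x,y=dk(-.108,0); togo(x,y,.085,YD)"
```

```text
time_s: 4.45
eef_pos: [0.4589, 0.26, 0.0807]
eef_rot: [0.056, 0.998, -0.001, -0.001]
ft_force: [-0.6, -0.1, -2.5]
finger_gap: 0.0266
gripper_force: 59.7
t 4.45 pos [0.4589 0.26   0.0807] shift [ -5.3  -20.78  -0.39] turn [-0.12 -0.11 -0.01] F [-0.6 -0.1 -2.5] gap 0.0266
```

```bash
python3 -m handwheel '[[[-0.5,-2.5,0],[0,0,0]],[[-1.3,-4.5,0],[0,0,0]],[[-1.3,-5,0],[0,0,0]],[[-1.3,-5,0],[0,0,0]],[[-0.9,-3.8,0],[0,0,0]]]'
python3 -m handwheel '[[[0,0,1.5],[0,0,0]],[[0,0,1.5],[0,0,0]],[[0,0,0.5],[0,0,0]],[[0,0,0],[0,0,0]]]'
python3 - <<'E'
from h import *
x,y=dk(-.108,0); togo(x,y,.023,YD)
im=snap('side','s3.png');t=snap('top','t3.png')
a=cv2.resize(im[170:290,280:440],None,fx=2.4,fy=2.4,interpolation=cv2.INTER_CUBIC)
b=cv2.resize(t[140:260,240:400],None,fx=2.4,fy=2.4,interpolation=cv2.INTER_CUBIC)
cv2.imwrite('pics/c3.png',np.hstack([a,b]))
E
```

```text
time_s: 4.95
eef_pos: [0.4887, 0.0478, 0.0816]
eef_rot: [0.054, 0.999, -0.001, -0.001]
ft_force: [0.5, -0.3, -2.9]
finger_gap: 0.0267
gripper_force: 59.7
time_s: 5.35
eef_pos: [0.4881, 0.0512, 0.0461]
eef_rot: [0.054, 0.999, -0.001, -0.001]
ft_force: [0.7, 0.6, -1.9]
finger_gap: 0.0267
gripper_force: 59.7
t 5.35 pos [0.4881 0.0512 0.0461] shift [-0.07 -0.36  2.31] turn [-0.07 -0.15  0.25] F [ 0.7  0.6 -1.9] gap 0.0267
```

View pics/c3.png

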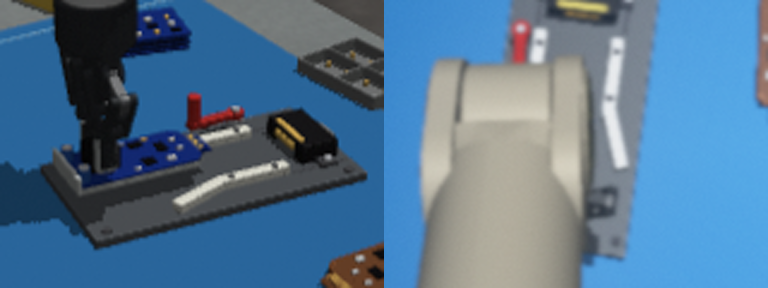

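The side view shows the card over the bare plate, tongue towards the guides at crop (205,145); the top view is blocked by the arm. Correcting 3.6 mm sideways and lowering.

```bash
python3 -m handwheel '[[[-0.07,-0.36,0.8],[0,0,0.25]],[[0,0,0.8],[0,0,0]],[[0,0,0.4],[0,0,0]],[[0,0,0.2],[0,0,0]],[[0,0,0],[0,0,0]]]'
python3 -c "
from h import *
x,y=dk(-.108,0); togo(x,y,.023,YD)"
```

```text
time_s: 5.95
eef_pos: [0.4893, 0.0476, 0.0249]
eef_rot: [0.057, 0.998, -0.0, -0.0]
ft_force: [-0.2, -0.0, -2.4]
finger_gap: 0.0271
gripper_force: 59.7
t 5.95 pos [0.4893 0.0476 0.0249] shift [ 0.09 -0.02  0.19] turn [-0.02 -0.04 -0.14] F [-0.2 -0.  -2.4] gap 0.0271
```

```bash
python3 -m handwheel '[[[0,0,0.1],[0,0,0]],[[0,0,0],[0,0,0]]]'
python3 -m handwheel '[[[0,0,0.1],[0,0,0]],[[0,0,0],[0,0,0]]]'
```

```text
time_s: 6.15
eef_pos: [0.4897, 0.0477, 0.0244]
eef_rot: [0.057, 0.998, 0.0, 0.0]
ft_force: [0.4, 0.8, -2.5]
finger_gap: 0.0269
gripper_force: 59.7
time_s: 6.35
eef_pos: [0.4896, 0.0477, 0.0233]
eef_rot: [0.057, 0.998, 0.0, 0.0]
ft_force: [0.5, -0.5, -2.6]
finger_gap: 0.0268
gripper_force: 59.7
```

```bash
python3 -m handwheel '[[[0,0,0.05],[0,0,0]],[[0,0,0],[0,0,0]]]'
python3 -m handwheel '[[[0,0,0.05],[0,0,0]],[[0,0,0],[0,0,0]]]'
python3 -m handwheel '[[[0,0,0.05],[0,0,0]],[[0,0,0],[0,0,0]]]'
```

```text
time_s: 6.55
eef_pos: [0.4897, 0.0477, 0.0231]
eef_rot: [0.057, 0.998, 0.0, 0.0]
ft_force: [-2.0, -0.4, 3.7]
finger_gap: 0.0269
gripper_force: 60.3
time_s: 6.75
eef_pos: [0.4897, 0.0477, 0.0231]
eef_rot: [0.057, 0.998, 0.0, 0.0]
ft_force: [-5.4, -0.6, 10.0]
finger_gap: 0.0267
gripper_force: 61.4
time_s: 6.95
eef_pos: [0.4898, 0.0477, 0.0231]
eef_rot: [0.057, 0.998, 0.0, 0.0]
ft_force: [-7.6, 0.1, 16.1]
finger_gap: 0.0269
gripper_force: 62.2
```

```bash
python3 -m handwheel '[[[0,0,-0.11],[0,0,0]],[[0,0,0],[0,0,0]]]'
python3 -m handwheel '[[[0,0,0],[0,0,0]],[[0,0,0],[0,0,0]],[[0,0,0],[0,0,0]],[[0,0,0],[0,0,0]]]' 6
python3 -m handwheel '[[[0,0,-1.5],[0,0,0]],[[0,0,-3],[0,0,0]],[[0,0,-4],[0,0,0]],[[0,0,0],[0,0,0]]]'
python3 -m handwheel '[[[0,5,0],[0,0,0]],[[0,5,0],[0,0,0]],[[0,5,0],[0,0,0]],[[0,5,0],[0,0,0]],[[0,0,0],[0,0,0]]]' 0
python3 - <<'E'
from h import *
x,y=dk(-.170,0); togo(x,y,.10,YD)
t=snap('top','t4.png')
cv2.imwrite('pics/c4.png',cv2.resize(t[115:265,260:380],None,fx=4,fy=4,interpolation=cv2.INTER_CUBIC))
E
```

```text
time_s: 7.15
eef_pos: [0.4898, 0.0477, 0.0231]
eef_rot: [0.057, 0.998, 0.0, 0.0]
ft_force: [-2.4, -0.5, 4.6]
finger_gap: 0.027
gripper_force: 60.7
time_s: 7.55
eef_pos: [0.4895, 0.0476, 0.0228]
eef_rot: [0.057, 0.998, -0.0, -0.0]
ft_force: [-0.7, 0.3, 0.6]
finger_gap: 0.0601
gripper_force: 0.0
time_s: 7.95
eef_pos: [0.4929, 0.0479, 0.1127]
eef_rot: [0.057, 0.998, 0.001, 0.004]
ft_force: [0.3, -0.1, -0.4]
finger_gap: 0.0601
gripper_force: 0.0
time_s: 8.45
eef_pos: [0.5105, 0.2557, 0.1069]
eef_rot: [0.052, 0.999, 0.002, -0.001]
ft_force: [-0.7, -0.6, 0.5]
finger_gap: -0.0002
gripper_force: 0.0
t 8.45 pos [0.5105 0.2557 0.1069] shift [  6.26 -20.88   0.63] turn [ 0.19 -0.08  0.5 ] F [-0.7 -0.6  0.5] gap -0.0002
```

View pics/c4.png

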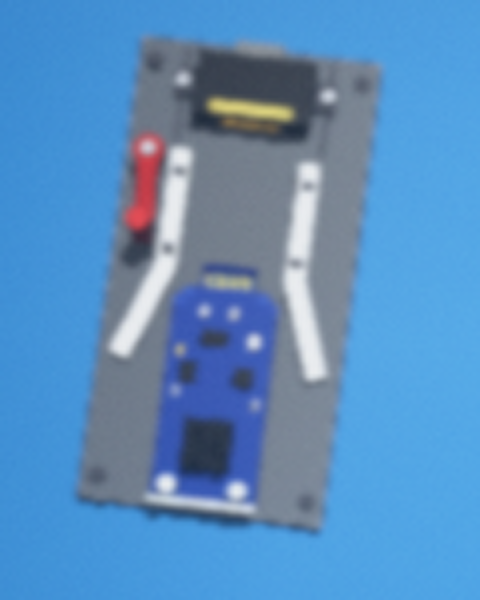

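The card lies flat and straight in the mouth: tongue at crop (229,272), between guides (178,270) and (285,280), panel (147,497)-(253,510), both rails untouched. Going behind the panel with closed fingers.

```bash
python3 - <<'E'
from h import *
f=lambda x,y,z: onz('top',x/4+260-.375,y/4+115-.375,z)[:2]
M=R.from_euler('z',-YD,degrees=True).as_matrix()[:2,:2]
for n,a in dict(T=f(229,266,.021),PL=f(145,500,.031),PR=f(253,514,.031),tl=f(178,268,.022),tr=f(285,277,.022),knob=f(138,216,.0645),piv=f(148,147,.035)).items(): print(n,a.round(4),(M@(a-D0)).round(4))
E
python3 -m handwheel '[[[2,-4.2,0],[0,0,0.5]],[[2,-4.2,0],[0,0,0]],[[1.3,-4.2,0],[0,0,0]],[[0.6,-4.2,0],[0,0,0]],[[0,-4.1,0],[0,0,0]]]'
python3 -m handwheel '[[[0,0,0],[0,0,0]]]'
python3 -c "
from h import *
x,y=dk(-.167,0); togo(x,y,.021,YD)"
```

```text
T [0.6022 0.0363] [0.0064 0.0015]
PL [0.4578 0.0828] [-0.1424  0.0316]
PR [0.4504 0.0184] [-0.1425 -0.0332]
tl [0.6004 0.0672] [0.0011 0.032 ]
tr [0.5956 0.0022] [ 0.0036 -0.0331]
knob [0.6212 0.0877] [0.0195 0.0547]
piv [0.6713 0.0859] [0.0695 0.0585]
time_s: 9.0
eef_pos: [0.4267, 0.0435, 0.1074]
eef_rot: [0.062, 0.998, 0.0, -0.0]
ft_force: [1.0, 0.4, -0.3]
finger_gap: 0.0003
gripper_force: 0.0
time_s: 9.1
eef_pos: [0.4272, 0.0395, 0.1077]
eef_rot: [0.066, 0.998, -0.0, -0.0]
ft_force: [0.5, -0.1, -0.0]
finger_gap: 0.0004
gripper_force: 0.0
t 9.1 pos [0.4272 0.0395 0.1077] shift [-0.07  1.49  8.66] turn [-0.04 -0.04 -1.18] F [ 0.5 -0.1 -0. ] gap 0.0004
```

```bash
python3 -m handwheel '[[[0,1.5,2],[0,0,-1.2]],[[0,0,3],[0,0,0]],[[0,0,2.5],[0,0,0]],[[0,0,1.4],[0,0,0]],[[0,0,0],[0,0,0]]]'
python3 -c "
from h import *
x,y=dk(-.167,0); togo(x,y,.018,YD)"
```

```text
time_s: 9.6
eef_pos: [0.4285, 0.0599, 0.0169]
eef_rot: [0.052, 0.999, -0.001, -0.002]
ft_force: [0.2, -0.3, 0.9]
finger_gap: 0.0003
gripper_force: 0.0
t 9.6 pos [0.4285 0.0599 0.0169] shift [-0.18 -0.56 -0.11] turn [-0.12 -0.22  0.5 ] F [ 0.2 -0.3  0.9] gap 0.0003
```

```bash
python3 -m handwheel '[[[-0.2,-0.55,-0.1],[0,0,0.5]],[[-0.5,0,0],[0,0,0]],[[0,0,0],[0,0,0]]]'
python3 -m handwheel '[[[-0.3,0,0],[0,0,0]],[[-0.3,0,0],[0,0,0]],[[-0.3,0,0],[0,0,0]],[[-0.3,0,0],[0,0,0]],[[0,0,0],[0,0,0]]]'
python3 -m handwheel '[[[-0.3,0,0],[0,0,0]],[[-0.3,0,0],[0,0,0]],[[-0.3,0,0],[0,0,0]],[[-0.3,0,0],[0,0,0]],[[0,0,0],[0,0,0]]]'
python3 -c "
from h import *
x,y=dk(-.130,0); togo(x,y,.018,YD)"
```

```text
time_s: 9.9
eef_pos: [0.4384, 0.0544, 0.021]
eef_rot: [0.056, 0.998, 0.0, 0.001]
ft_force: [0.3, 0.5, -0.2]
finger_gap: 0.0
gripper_force: 0.0
time_s: 10.4
eef_pos: [0.449, 0.0532, 0.0199]
eef_rot: [0.055, 0.998, -0.0, 0.0]
ft_force: [-1.2, -0.1, -0.3]
finger_gap: 0.0001
gripper_force: 0.0
time_s: 10.9
eef_pos: [0.4612, 0.0518, 0.02]
eef_rot: [0.055, 0.998, -0.0, 0.0]
ft_force: [0.2, -0.5, -0.1]
finger_gap: 0.0002
gripper_force: 0.0
t 10.9 pos [0.4612 0.0518 0.02  ] shift [-0.55 -0.12  0.2 ] turn [-0.01  0.04  0.05] F [ 0.2 -0.5 -0.1] gap 0.0002
```

```bash
python3 -m handwheel '[[[-0.2,0,0],[0,0,0]],[[-0.2,0,0],[0,0,0]],[[-0.2,0,0],[0,0,0]],[[-0.2,0,0],[0,0,0]],[[-0.2,0,0],[0,0,0]]]'
python3 -m handwheel '[[[-0.2,0,0],[0,0,0]],[[-0.2,0,0],[0,0,0]],[[-0.2,0,0],[0,0,0]],[[-0.2,0,0],[0,0,0]],[[-0.2,0,0],[0,0,0]]]'
python3 - <<'E'
from h import *
x,y=dk(-.105,0); togo(x,y,.02,YD)
im=snap('side','s5.png');t=snap('top','t5.png')
a=cv2.resize(im[170:290,280:440],None,fx=2.4,fy=2.4,interpolation=cv2.INTER_CUBIC)
b=cv2.resize(t[120:240,250:410],None,fx=2.4,fy=2.4,interpolation=cv2.INTER_CUBIC)
cv2.imwrite('pics/c5.png',np.hstack([a,b]))
E
```

```text
time_s: 11.4
eef_pos: [0.4707, 0.0508, 0.0199]
eef_rot: [0.055, 0.998, -0.0, -0.0]
ft_force: [-1.5, -0.0, -0.4]
finger_gap: 0.0002
gripper_force: 0.6
time_s: 11.9
eef_pos: [0.4806, 0.0497, 0.0199]
eef_rot: [0.055, 0.998, -0.0, -0.0]
ft_force: [-2.0, 1.2, 0.4]
finger_gap: -0.0001
gripper_force: 0.7
t 11.9 pos [0.4806 0.0497 0.0199] shift [-1.1  -0.13 -0.01] turn [-0.01 -0.01  0.06] F [-2.   1.2  0.4] gap -0.0001
```

View pics/c5.png

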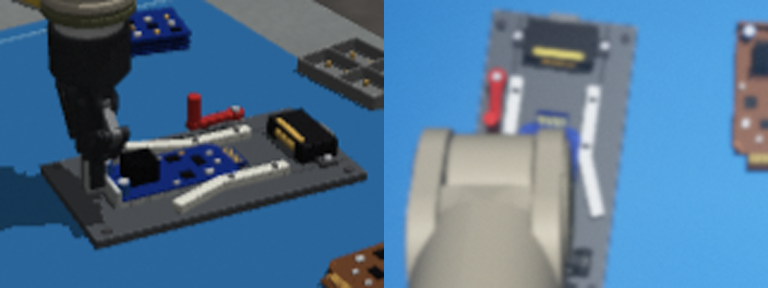

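The card is between the guides: the side view shows it level with the pusher at (98,180), and the tongue at top crop (552,115) is about 45 mm into the dock. Continuing.

```bash
python3 -m handwheel '[[[-0.2,0,0],[0,0,0]],[[-0.2,0,0],[0,0,0]],[[-0.2,0,0],[0,0,0]],[[-0.2,0,0],[0,0,0]],[[-0.2,0,0],[0,0,0]]]'
python3 -m handwheel '[[[-0.2,0,0],[0,0,0]],[[-0.2,0,0],[0,0,0]],[[-0.2,0,0],[0,0,0]],[[-0.2,0,0],[0,0,0]],[[-0.2,0,0],[0,0,0]]]'
python3 -m handwheel '[[[-0.1,0,0],[0,0,0]],[[-0.1,0,0],[0,0,0]],[[-0.1,0,0],[0,0,0]],[[-0.1,0,0],[0,0,0]],[[-0.1,0,0],[0,0,0]]]'
python3 -m handwheel '[[[-0.1,0,0],[0,0,0]],[[-0.1,0,0],[0,0,0]],[[-0.1,0,0],[0,0,0]],[[-0.1,0,0],[0,0,0]],[[-0.1,0,0],[0,0,0]]]'
python3 -c "
from h import *
x,y=dk(-.08,0); togo(x,y,.02,YD)"
```

```text
time_s: 12.5
eef_pos: [0.4906, 0.0486, 0.0199]
eef_rot: [0.055, 0.998, -0.0, -0.0]
ft_force: [-0.7, 0.5, 1.0]
finger_gap: 0.0003
gripper_force: 0.6
time_s: 13.0
eef_pos: [0.5005, 0.0475, 0.0199]
eef_rot: [0.055, 0.998, -0.0, -0.0]
ft_force: [-1.2, -0.0, 0.4]
finger_gap: -0.0002
gripper_force: 0.6
time_s: 13.5
eef_pos: [0.5053, 0.047, 0.0198]
eef_rot: [0.055, 0.998, -0.0, -0.0]
ft_force: [-0.8, -0.2, 0.5]
finger_gap: 0.0003
gripper_force: 0.6
time_s: 14.0
eef_pos: [0.5103, 0.0464, 0.0199]
eef_rot: [0.055, 0.998, -0.0, -0.0]
ft_force: [-0.7, -0.3, 0.7]
finger_gap: 0.0001
gripper_force: 0.7
t 14.0 pos [0.5103 0.0464 0.0199] shift [-0.6  -0.13 -0.01] turn [-0.   -0.    0.06] F [-0.7 -0.3  0.7] gap 0.0001
```

```bash
python3 -m handwheel '[[[-0.1,0,0],[0,0,0]],[[-0.1,0,0],[0,0,0]],[[-0.1,0,0],[0,0,0]],[[-0.1,0,0],[0,0,0]]]' | head -4
python3 -m handwheel '[[[-0.1,0,0],[0,0,0]],[[-0.1,0,0],[0,0,0]],[[-0.1,0,0],[0,0,0]]]'| head -4
python3 -m handwheel '[[[-0.1,0,0],[0,0,0]],[[-0.1,0,0],[0,0,0]]]'| head -4
python3 -m handwheel '[[[-0.1,0,0],[0,0,0]],[[-0.1,0,0],[0,0,0]]]'| head -4
```

```text
time_s: 14.4
eef_pos: [0.5143, 0.046, 0.0199]
eef_rot: [0.055, 0.998, -0.0, -0.0]
ft_force: [-0.8, -0.5, 1.2]
time_s: 14.7
eef_pos: [0.5173, 0.0456, 0.0199]
eef_rot: [0.055, 0.998, -0.0, 0.0]
ft_force: [-1.2, -0.1, 0.2]
time_s: 14.9
eef_pos: [0.5193, 0.0454, 0.0199]
eef_rot: [0.055, 0.998, -0.0, -0.0]
ft_force: [-1.8, 0.2, 0.8]
time_s: 15.1
eef_pos: [0.5213, 0.0452, 0.0199]
eef_rot: [0.055, 0.998, -0.0, -0.0]
ft_force: [-2.5, 1.0, 1.6]
```

```bash
for i in 1 2 3; do :; done
python3 -m handwheel '[[[-0.1,0,0],[0,0,0]],[[-0.05,0,0],[0,0,0]]]' | sed -n '2p;4p'
python3 -m handwheel '[[[-0.1,0,0],[0,0,0]],[[-0.05,0,0],[0,0,0]]]' | sed -n '2p;4p'
python3 -m handwheel '[[[-0.1,0,0],[0,0,0]],[[-0.05,0,0],[0,0,0]]]' | sed -n '2p;4p'
```

```text
eef_pos: [0.5228, 0.045, 0.0199]
ft_force: [-0.7, -0.2, 1.3]
eef_pos: [0.5243, 0.0448, 0.0199]
ft_force: [-0.8, 0.2, 1.0]
eef_pos: [0.5258, 0.0447, 0.0199]
ft_force: [-1.1, 0.2, 0.5]
```

```bash
python3 -m handwheel '[[[-0.1,0,0],[0,0,0]],[[-0.1,0,0],[0,0,0]]]' | sed -n '2p;4p'
python3 -m handwheel '[[[-0.1,0,0],[0,0,0]],[[-0.1,0,0],[0,0,0]]]' | sed -n '2p;4p'
python3 -m handwheel '[[[-0.1,0,0],[0,0,0]]]' | sed -n '2p;4p'
```

```text
eef_pos: [0.5277, 0.0445, 0.0199]
ft_force: [-1.2, -0.1, -0.3]
eef_pos: [0.5297, 0.0442, 0.0198]
ft_force: [-1.1, -0.3, 1.4]
eef_pos: [0.5307, 0.0441, 0.0199]
ft_force: [-1.8, -0.4, 0.8]
```

```bash
python3 -m handwheel '[[[-0.1,0,0],[0,0,0]],[[-0.1,0,0],[0,0,0]]]' | sed -n '2p;4p'
python3 -m handwheel '[[[-0.1,0,0],[0,0,0]],[[0,0,0],[0,0,0]]]' | sed -n '2p;4p'
python3 -m handwheel '[[[-0.1,0,0],[0,0,0]],[[0,0,0],[0,0,0]]]' | sed -n '2p;4p'
```

```text
eef_pos: [0.5327, 0.0439, 0.0199]
ft_force: [-1.8, 1.0, 0.4]
eef_pos: [0.5337, 0.0438, 0.0199]
ft_force: [-1.3, 1.5, -0.1]
eef_pos: [0.5338, 0.0438, 0.0198]
ft_force: [-5.4, 0.3, 3.7]
```

```bash
python3 -m handwheel '[[[-0.05,0,0],[0,0,0]],[[0,0,0],[0,0,0]]]' | sed -n '2p;4p'
python3 -m handwheel '[[[-0.05,0,0],[0,0,0]],[[0,0,0],[0,0,0]]]' | sed -n '2p;4p'
python3 -m handwheel '[[[-0.05,0,0],[0,0,0]],[[0,0,0],[0,0,0]]]' | sed -n '2p;4p'
```

```text
eef_pos: [0.5339, 0.0438, 0.0197]
ft_force: [-6.8, 0.8, 5.9]
eef_pos: [0.534, 0.0438, 0.0197]
ft_force: [-8.2, 0.5, 7.4]
eef_pos: [0.5343, 0.0438, 0.0196]
ft_force: [-8.6, 0.9, 8.2]
```

```bash
python3 -m handwheel '[[[-0.05,0,0],[0,0,0]],[[0,0,0],[0,0,0]]]' | sed -n '2p;4p'
```

```text
eef_pos: [0.5347, 0.0438, 0.0197]
ft_force: [-10.4, 1.4, 7.8]
```

```bash
python3 -m handwheel '[[[-0.03,0,-0.04],[0,0,0]],[[0,0,0],[0,0,0]]]' | sed -n '2p;4p'
python3 -m handwheel '[[[-0.03,0,-0.02],[0,0,0]],[[0,0,0],[0,0,0]]]' | sed -n '2p;4p'
```

```text
eef_pos: [0.5348, 0.0437, 0.0197]
ft_force: [-8.2, 1.7, 4.4]
eef_pos: [0.535, 0.0437, 0.0197]
ft_force: [-8.4, 0.1, 3.7]
```

```bash
python3 -m handwheel '[[[-0.06,0,-0.02],[0,0,0]],[[0,0,0],[0,0,0]]]' | sed -n '2p;4p'
python3 -m handwheel '[[[-0.06,0,-0.02],[0,0,0]],[[0,0,0],[0,0,0]]]' | sed -n '2p;4p'
python3 -m handwheel '[[[-0.06,0,0],[0,0,0]],[[0,0,0],[0,0,0]]]' | sed -n '2p;4p'
```

```text
eef_pos: [0.5355, 0.0436, 0.0197]
ft_force: [-7.3, 0.6, 1.1]
eef_pos: [0.536, 0.0435, 0.0198]
ft_force: [-6.8, 1.7, 0.2]
eef_pos: [0.5364, 0.0434, 0.0198]
ft_force: [-7.4, 0.9, 0.1]
```

```bash
python3 -m handwheel '[[[-0.06,0,0],[0,0,0]],[[-0.06,0,0],[0,0,0]]]' | sed -n '2p;4p'
python3 -m handwheel '[[[-0.06,0,0],[0,0,0]],[[-0.06,0,0],[0,0,0]]]' | sed -n '2p;4p'
python3 -m handwheel '[[[-0.06,0,0],[0,0,0]],[[-0.06,0,0],[0,0,0]]]' | sed -n '2p;4p'
```

```text
eef_pos: [0.5375, 0.0434, 0.0198]
ft_force: [-8.5, 1.4, 1.4]
eef_pos: [0.5394, 0.0432, 0.0199]
ft_force: [-5.6, 0.4, -0.5]
eef_pos: [0.5416, 0.0429, 0.0203]
ft_force: [-5.1, 0.5, -0.9]
```

```bash
python3 -m handwheel '[[[-0.06,0,0],[0,0,0]],[[0,0,0],[0,0,0]]]' | sed -n '2p;4p'
python3 -m handwheel '[[[-0.06,0,0],[0,0,0]],[[0,0,0],[0,0,0]]]' | sed -n '2p;4p'
python3 -m handwheel '[[[-0.06,0,0],[0,0,0]],[[0,0,0],[0,0,0]]]' | sed -n '2p;4p'
```

```text
eef_pos: [0.5426, 0.0428, 0.0205]
ft_force: [-4.9, 0.7, -0.9]
eef_pos: [0.5428, 0.0427, 0.0204]
ft_force: [-6.0, 0.1, -0.9]
eef_pos: [0.543, 0.0427, 0.0202]
ft_force: [-8.0, 1.5, -0.9]
```

```bash
python3 -m handwheel '[[[-0.06,0,0],[0,0,0]],[[0,0,0],[0,0,0]]]' | sed -n '2p;4p'
python3 -m handwheel '[[[-0.06,0,0],[0,0,0]],[[0,0,0],[0,0,0]]]' | sed -n '2p;4p'
```

```text
eef_pos: [0.5431, 0.0427, 0.0201]
ft_force: [-8.5, 0.7, 0.6]
eef_pos: [0.5432, 0.0428, 0.0199]
ft_force: [-10.1, 2.0, 0.2]
```

```bash
python3 -m handwheel '[[[-0.06,0,0],[0,0,0]],[[0,0,0],[0,0,0]]]' | sed -n '2p;4p'
```

```text
eef_pos: [0.5434, 0.0427, 0.0198]
ft_force: [-11.2, 1.7, 0.7]
```

```bash
python3 -m handwheel '[[[-0.06,0,0],[0,0,0]],[[0,0,0],[0,0,0]]]' | sed -n '2p;4p'
python3 -m handwheel '[[[-0.06,0,0],[0,0,0]],[[0,0,0],[0,0,0]]]' | sed -n '2p;4p'
python3 -m handwheel '[[[-0.06,0,0],[0,0,0]],[[0,0,0],[0,0,0]]]' | sed -n '2p;4p'
```

```text
eef_pos: [0.5435, 0.0427, 0.0197]
ft_force: [-13.4, 2.3, 3.1]
eef_pos: [0.5437, 0.0427, 0.0198]
ft_force: [-15.7, 1.8, 4.8]
eef_pos: [0.5439, 0.0427, 0.0197]
ft_force: [-18.1, 2.8, 7.0]
```

Stop felt from x≈0.5426 (7–8 N/mm), now pressed about 1.4 mm. Backing off.

```bash
python3 -m handwheel '[[[0.2,0,0],[0,0,0]],[[0.3,0,0],[0,0,0]],[[0.8,0,0],[0,0,0]],[[2,0,0],[0,0,0]],[[0,0,0],[0,0,0]]]' | sed -n '2p;4p'
python3 -m handwheel '[[[0,0,-2],[0,0,0]],[[0,0,-3],[0,0,0]],[[0,0,-3],[0,0,0]],[[0,0,0],[0,0,0]]]' | sed -n '2p;4p'
python3 -m handwheel '[[[0,3,0],[0,0,7.5]],[[0,3,0],[0,0,7.5]],[[0,2,0],[0,0,7.5]],[[0,0,0],[0,0,7.5]],[[0,0,0],[0,0,7.5]]]' | sed -n '2p;4p'
python3 -m handwheel '[[[0,0,0],[0,0,7.5]],[[0,0,0],[0,0,0]]]' | sed -n '2p;4p'
python3 - <<'E'
from h import *
x,y=dk(-.003,.079); togo(x,y,.10,YD-45); print(sensors.read_state()['qpos'][6])
t=snap('top','t6.png')
cv2.imwrite('pics/c6.png',cv2.resize(t[115:265,260:380],None,fx=4,fy=4,interpolation=cv2.INTER_CUBIC))
E
```

```text
eef_pos: [0.514, 0.046, 0.0211]
ft_force: [0.3, -0.3, 0.7]
eef_pos: [0.5191, 0.046, 0.1057]
ft_force: [0.2, -0.1, 0.1]
eef_pos: [0.5338, 0.1244, 0.1007]
ft_force: [0.8, -0.5, 0.5]
eef_pos: [0.5335, 0.1235, 0.1008]
ft_force: [-0.2, -0.4, -0.2]
t 22.6 pos [0.5335 0.1235 0.1008] shift [-4.95  4.75  0.09] turn [ 0.04  0.05 -0.06] F [-0.2 -0.4 -0.2] gap 0.0003
0.5634422716339665
```

View pics/c6.png

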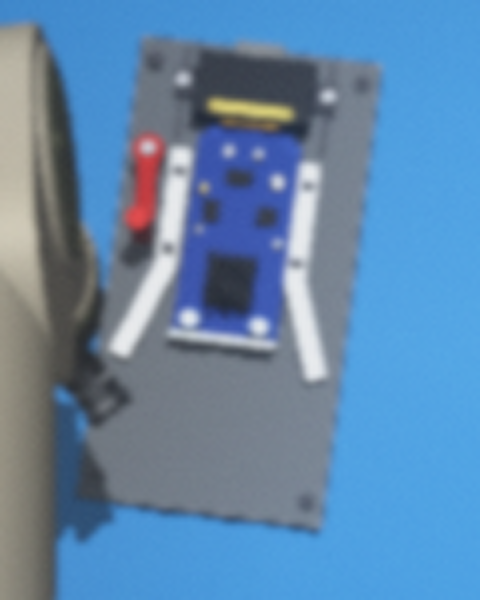

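The card is centred and home against the connector (front edge at crop (245,128), panel at (222,342)); the finger is still open with its knob at (138,216). Moving beside the knob.

```bash
python3 -m handwheel '[[[-1,1,0],[0,0,0]],[[-2,2,0],[0,0,0]],[[-1.95,1.75,0],[0,0,0]],[[0,0,1],[0,0,0]],[[0,0,2],[0,0,0]]]' | sed -n '2p;4p'
python3 -m handwheel '[[[0,0,1.8],[0,0,0]],[[0,0,0.5],[0,0,0]],[[0,0,0],[0,0,0]]]' | sed -n '2p;4p'
python3 - <<'E'
from h import *
x,y=dk(-.003,.079); togo(x,y,.048,YD-45)
for th in range(0,91,15):
    a=np.radians(th); k=np.array([.068-.05*np.cos(a),.058-.05*np.sin(a)]); p=dk(*(k+np.array([-1,1])/2**.5*.018))
    c=np.radians(YD-45); ax=np.array([-np.cos(c),-np.sin(c)]); ay=np.array([-np.sin(c),np.cos(c)])
    if th: print(th,p.round(4),'step cm x,y',round((p-q)@ax*100,2),round((p-q)@ay*100,2))
    else: print(th,p.round(4))
    q=p
E
```

```text
eef_pos: [0.6025, 0.114, 0.0714]
ft_force: [-0.4, -0.2, -0.7]
eef_pos: [0.6, 0.1144, 0.0469]
ft_force: [0.4, 0.3, 0.7]
t 23.45 pos [0.6    0.1144 0.0469] shift [-0.1   0.12 -0.11] turn [-0.1  -0.05  0.15] F [0.4 0.3 0.7] gap 0.0
0 [0.6088 0.1052]
15 [0.6091 0.0921] step cm x,y -1.04 -0.79
30 [0.6127 0.0796] step cm x,y -1.21 -0.5
45 [0.6194 0.0684] step cm x,y -1.29 -0.17
60 [0.6288 0.0594] step cm x,y -1.29 0.17
75 [0.6403 0.0531] step cm x,y -1.21 0.5
90 [0.6529 0.0499] step cm x,y -1.04 0.79
```

```bash
python3 -m handwheel '[[[-0.5,0.1,-0.1],[0,0,0]],[[-0.5,0,0],[0,0,0]],[[-0.3,0,0],[0,0,0]],[[-0.3,-0.25,0],[0,0,0]],[[-0.4,-0.3,0],[0,0,0]]]' | sed -n '2p;4p'
python3 -m handwheel '[[[-0.35,-0.24,0],[0,0,0]],[[-0.4,-0.17,0],[0,0,0]],[[-0.4,-0.17,0],[0,0,0]],[[-0.4,-0.15,0],[0,0,0]]]' | sed -n '2p;4p'
python3 -m handwheel '[[[-0.43,-0.06,0],[0,0,0]],[[-0.43,-0.06,0],[0,0,0]],[[-0.43,-0.05,0],[0,0,0]]]' | sed -n '2p;4p'
python3 -m handwheel '[[[-0.43,0.06,0],[0,0,0]],[[-0.43,0.06,0],[0,0,0]],[[-0.43,0.05,0],[0,0,0]]]' | sed -n '2p;4p'
python3 -m handwheel '[[[-0.4,0.16,0],[0,0,0]],[[-0.4,0.17,0],[0,0,0]],[[-0.4,0.17,0],[0,0,0]]]' | sed -n '2p;4p'
python3 -c "
from h import *
togo(.6529,.0499,.048,YD-45)"
```

```text
eef_pos: [0.61, 0.0963, 0.0491]
ft_force: [-1.3, 1.8, 2.0]
eef_pos: [0.6135, 0.0788, 0.0486]
ft_force: [-2.0, 1.3, -0.0]
eef_pos: [0.6209, 0.0678, 0.0488]
ft_force: [-2.0, 0.9, -0.1]
eef_pos: [0.6304, 0.059, 0.0489]
ft_force: [-1.4, 0.7, -0.6]
eef_pos: [0.6418, 0.0529, 0.0489]
ft_force: [-0.7, 0.4, 0.4]
t 25.25 pos [0.6418 0.0529 0.0489] shift [-0.92  0.68  0.09] turn [0.   0.   0.06] F [-0.7  0.4  0.4] gap 0.0001
```

```bash
python3 -m handwheel '[[[-0.35,0.24,0],[0,0,0]],[[-0.35,0.25,0],[0,0,0]],[[0,0,0],[0,0,0]]]' | sed -n '2p;4p'
python3 -m handwheel '[[[-0.2,0.17,0],[0,0,0]],[[0,0,0],[0,0,0]]]' | sed -n '2p;4p'
python3 -m handwheel '[[[-0.1,0.1,0],[0,0,0]],[[0,0,0],[0,0,0]]]' | sed -n '2p;4p'
```

```text
eef_pos: [0.6504, 0.0504, 0.0489]
ft_force: [-0.7, 0.4, -0.3]
eef_pos: [0.6525, 0.05, 0.0489]
ft_force: [-0.1, -0.3, 0.7]
eef_pos: [0.6532, 0.0503, 0.0487]
ft_force: [-3.3, 0.7, 0.4]
```

```bash
python3 -m handwheel '[[[-0.05,0.05,0],[0,0,0]],[[0,0,0],[0,0,0]]]' | sed -n '2p;4p'
python3 -m handwheel '[[[-0.05,0.05,0],[0,0,0]],[[0,0,0],[0,0,0]]]' | sed -n '2p;4p'
```

```text
eef_pos: [0.6534, 0.0504, 0.0486]
ft_force: [-4.5, 1.5, 2.3]
eef_pos: [0.6537, 0.0505, 0.0485]
ft_force: [-7.4, 1.9, 2.4]
```

End stop reached at the predicted place. Backing off and looking.

```bash
python3 -m handwheel '[[[0.4,-0.3,0],[0,0,0]],[[0.6,-0.3,0],[0,0,0]],[[0,0,-2],[0,0,0]],[[0,0,-4],[0,0,0]],[[0,0,-4],[0,0,0]]]' | sed -n '2p;4p'
python3 -m handwheel '[[[3,4,0],[0,0,0]],[[3,4,0],[0,0,0]],[[3,4,0],[0,0,0]],[[3,4,0],[0,0,0]],[[0,0,0],[0,0,0]]]' | sed -n '2p;4p'
python3 - <<'E'
from h import *
t=snap('top','t7.png');im=snap('side','s7.png')
a=cv2.resize(im[150:280,290:450],None,fx=2.4,fy=2.4,interpolation=cv2.INTER_CUBIC)
b=cv2.resize(t[115:245,240:400],None,fx=2.4,fy=2.4,interpolation=cv2.INTER_CUBIC)
cv2.imwrite('pics/c7.png',np.hstack([a,b]));print(sensors.read_state()['time_s'])
E
```

```text
eef_pos: [0.6435, 0.0538, 0.1496]
ft_force: [0.3, -0.0, 0.1]
eef_pos: [0.6925, 0.2589, 0.1472]
ft_force: [-2.4, 1.7, -0.6]
27.45
```

View pics/c7.png

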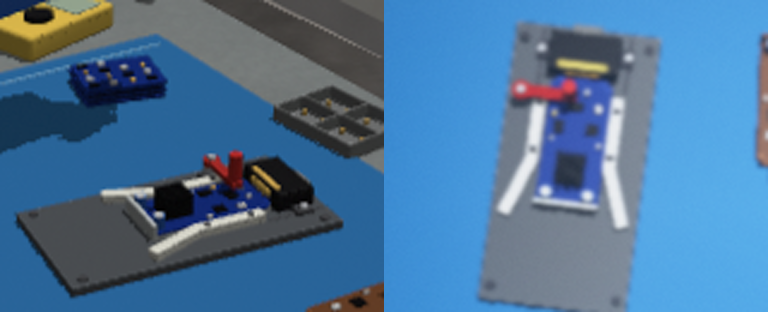

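The finger lies across the card (pivot at top crop (521,88), knob at (569,90)), the card is still home with its panel at (566,203), and nothing else has moved.

```bash
python3 -c "
from station import sign_off
print(sign_off())"
```

```text
the job is handed in; nothing more can be done
None
```

The job is handed in at about 27 s of robot time: the card is home in the dock, with the stop pressed in an estimated 1.4 mm (about 11 N, judged from the wrist force). The red finger is closed to its end stop, and the tin, boards and syringe were not touched.

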